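# Walk the mould block to its stop and change the press range key

### The arm

A 6-joint arm with a two-finger parallel gripper is mounted at the origin on the work surface. World frame = base frame: x ahead of the robot, y to its left, z up, the work surface at z = 0. Lengths are in mm, angles in rad, forces in N, time in s.
With the tool pointing down it reaches from about 325 to 1000 mm from the base axis. Payload 5.1 kg.
Tool frame: the origin (TCP) lies at the very end of the fingers, on their centre line; the grasp point (between the pads) lies 19 mm behind it (robot.hold_point_z is the distance from the TCP to the grasp point, in mm); x points along the fingers, y is the direction in which the jaws open and shut, and the axes are right-handed (so a half turn about x gives the same grasp; the last joint's range is limited). The gripper opens to 85 mm and grips with 20 to 120 N. Pads are 22 mm wide; open, the fingers measure 114 mm over their backs; the gripper's body (76 mm by 85 mm) begins 54 mm behind the grasp point. The pads swing forward as they close: fully open they stand 13 mm farther back than shut.
Start: joints at [1.028, 0.124, 1.65, -0, 1.367, -0.083], TCP at [288.468, 582.47, 231.322] pointing down, gripper open.
Joint ranges: [-2.61, 2.61], [-1.02, 2.33], [0.03, 2.71], [-1.35, 4.49], [0.32, 2.68], [-2.91, 2.91]. Speed limits (rad/s): [2.57, 2.57, 3.14, 3.14, 3.14, 3.14].

### API

Orientations are given as a rotation vector (axis times angle).
In Python, from rig import status, eyes, workorder, robot gives the robot as it stands.
- The arm moves only by the tool arm_command, never from a script. Its argument "deltas" is one flat list of numbers, 7 for each row, row after row: the opening, from 0 (shut) to 1 (fully open), then the shift along the tool's x, y, z in mm, then the turn, a rotation vector about the tool's x, y, z in rad. In form: [grip, tx, ty, tz, wx, wy, wz, grip, tx, ty, tz, wx, wy, wz, ...]. A call has 1 to 12 rows; each row shifts and turns the commanded pose from where the row before left it, along the tool's axes as they then stand; what a row does not reach is not made up. A row lasts 1/10 s, in which the tool goes at most 50 mm and 8.59 degrees, less where a joint would pass 70% of its speed; a pose out of reach is approached as far as the arm can. A call with a gripper value outside its range is refused whole. The fingers move at their own pace and stop on an object; "force" is the grip in N (left out, the last holds). Time passes only in rows, so rows that do not move let the fingers close. It gives the time, the measured TCP pose, the force and the opening at its end, in the units of the state.
- status.get_state(): the state, without advancing time (a new reading comes with each control period).
- eyes.read_camera(name): name is "scene" or "top" or "wrist"; returns a dict with "color" (400x640x3 uint8, blue, green, red), "fovy" (degrees; the focal length in pixels is half the picture's height over the tangent of half this angle, whatever the lens; pixels are square), "cx", "cy" (the principal point, pixels), "extrinsics" (4x4, takes a point from world to camera coordinates). Camera axes: x right, y down, z forward; pixel columns grow to the right and rows downward; lengths in mm; the calibration is good to about 2 mm. A picture is of the moment at which its call begins. There is no depth.
- workorder.sign_off(): hands the job in, once; it reports no verdict.
The state is a dict: "t": time; "q": joint angles; "qvel": joint speeds; "effort": joint torques, N m; "ee_pos": TCP position; "tool_rot": TCP orientation; "contact_force": force on the tool from outside, world axes, zero at the start; "wrist_torque": the same for the moment, N m; "finger_gap": opening from 0.0 (shut) to 1.0 (fully open).
Only numpy, scipy, OpenCV 4.12 (cv2) and the standard library are available. Lean on these libraries where they do the work, as an engineer would, in place of code of your own. Each camera call takes 0.05 s, during which the arm holds its last target. There are 200 camera calls.

### The job

Get the deck press ready: walk the heavy mould block along the steel bed to the stop bar by its ends - first swing its far end some 3 cm ahead of the near end, which stays about where it is, then swing the near end some 3 cm ahead of the far one, then bring the block up flush against the stop, not past either end of the bar. Then press the key with the round disc on the console, gently (under 40 N) but all the way, so that it stays latched down and the latched key with the long rib pops up. Do not press the other keys and leave everything else on the bench where it is.

Things in the scene. Friction and masses are not known exactly. Their poses are not given: they have to be found in the camera images.
- console: Grey key console (fixed), 236 mm wide (its y) and about 150 mm deep; origin at the middle of its underside on the table. Its flat face leans 0.45 rad (26 degrees) towards its front (-x), so the outward normal of the face is (-0.435, 0, 0.900) in this frame. Four black keys with raised white tops in a row along its y, 46 mm apart; their order differs between starts.
- key_rib_top (a point): Centre of the very top of a key whose raised top (8 mm proud of the cap) is one lengthwise rib 56 x 10 mm. Cap 66 mm (up the slope) x 34 mm (along the row), 12 mm clear of the next caps. Its z: outward along the key's travel, normal to the sloping face; x: up the slope; y: along the row. The top is 28 mm off the face when up.
- key_rib (a joint): Its travel into the console, m: 0 up, 0.0165 at its bottom stop. It is the key that is latched down at the start. Latched: 0.0105 to 0.0135 (hidden). A spring lifts each key (2 N up, 4 N down).
- key_disc_top (a point): Centre of the very top of a key whose raised top (8 mm proud of the cap) is one round disc of 30 mm diameter. Cap 66 mm (up the slope) x 34 mm (along the row), 12 mm clear of the next caps. Its z: outward along the key's travel, normal to the sloping face; x: up the slope; y: along the row. The top is 28 mm off the face when up.
- key_disc (a joint): Its travel into the console, m: 0 up, 0.0165 at its bottom stop. Latched: 0.0105 to 0.0135 (hidden). The force peaks at 5 to 9 N in the first 6 mm, freeing the latched key, then falls to 2 to 5 N; this key catches only later, past its latched depth, 3 to 6 mm short of the firm stop (gives 2 mm). Let go earlier and none stays latched; press again. With 14 N at the stop it is sure to latch.
- key_bars_top (a point): Centre of the very top of a key whose raised top (8 mm proud of the cap) is three crosswise bars, each 30 x 8 mm, the middle one at the centre. Cap 66 mm (up the slope) x 34 mm (along the row), 12 mm clear of the next caps. Its z: outward along the key's travel, normal to the sloping face; x: up the slope; y: along the row. The top is 28 mm off the face when up.
- key_bars (a joint): Its travel into the console, m: 0 up, 0.0165 at its bottom stop. Latched: 0.0105 to 0.0135 (hidden). 
- key_plain_top (a point): Centre of the very top of a key whose raised top (8 mm proud of the cap) is a plain rectangular pad 58 x 30 mm, no pattern. Cap 66 mm (up the slope) x 34 mm (along the row), 12 mm clear of the next caps. Its z: outward along the key's travel, normal to the sloping face; x: up the slope; y: along the row. The top is 28 mm off the face when up.
- key_plain (a joint): Its travel into the console, m: 0 up, 0.0165 at its bottom stop. Latched: 0.0105 to 0.0135 (hidden). 
- bed: Dark steel press bed (fixed), flat plate 270 mm (x) x 300 mm (y) x 10 mm thick, origin at the middle of its underside. A steel stop bar 240 mm long, 20 mm wide, its top 38 mm above the table, lies along its -y edge.
- stop_mid (a point): Middle of the stop bar's face that the block must meet, 24 mm above the table. Axes as the bed's: x along the bar (away from the robot), y away from the stop, towards the block.
- bed_skew (a point): Middle of the bed's top, its axes turned 0.6 rad about z from the bed's: a reference that lets the block's yaw be read with its sign.
- block: Heavy mould block, about 2 to 3 kg: steel sole 180 x 80 x 20 mm with laminated wood on top (its sides 2 to 6 mm set back), 60 mm high, loose on the bed. Origin at the middle of its underside; x along its length (+x is the far end), y across; its -y side faces the stop. It starts 70 to 100 mm from the stop, roughly parallel to it. 
- block_mid (a point): Centre of the block, half-way up (30 mm above its underside). Pushed at one end, the block turns about a point some 2/3 along, so the other end backs off a little; pushed at its middle (10 to 22 N) it goes straight and squares itself against the stop.
- block_near (a point): Lower part (10 mm up) of the block's edge at its near end, on the side that faces the stop; (-90, -40, 10) mm in the block's frame.
- block_far (a point): The same at the far end; (90, -40, 10) mm in the block's frame.
- glue: Bystander: white glue bottle, 60 mm diameter, 170 mm tall.
- tape: Bystander: roll of tape lying flat, 100 mm diameter, 48 mm tall.
- wheel: Bystander: white skate wheel lying flat, 54 mm diameter, 32 mm tall.
- sander: Bystander: cork sanding block 110 x 65 x 40 mm.
- driver: Bystander: screwdriver, 200 mm long, lying along its x.
- tin: Bystander: steel tin, 84 mm diameter, 100 mm tall.
- truck: Bystander: aluminium skateboard truck, axle 140 mm long, 47 mm tall.
Things that resemble listed ones, but are neither listed nor needed, are in the scene too. Leave any yellow look-alike of the block alone.

How it is judged:
By the outcome, as a careful person would: the job done as asked, in the order asked, and still so for the second after the job is handed in, with the robot touching nothing.
It also fails if it takes over 64 s, if anything falls off the work surface, if the arm or the gripper's body presses on something with over 40 N, if the wrist force passes 120 N, or if a joint passes its speed limit or range.

## Working session

There is one attempt and no reset: what is moved stays moved. The work goes in short steps, Python scripts to look and compute and a tool call to move; the robot and the scene stay as the last step left them, time stands still between calls to the robot, and variables do not carry over. Pictures are saved under pics/ and viewed, about 8 in all and at most 12, crops included, and the job is handed in when it is done.

Besides the shell and the picture viewer there is one more tool, called after "Call:" by a JSON object that holds its "fn" and its "kwargs", one argument or row to a line. arm_command: Moves the arm, as the interface text tells. Its arguments: {"type":"object","properties":{"deltas":{"type":"array","items":{"type":"number"}},"force":{"type":"number"}},"required":["deltas"]}

```bash
ls; mkdir -p pics
cat > h.py <<'E'
import numpy as np, cv2
from scipy.spatial.transform import Rotation as R
from rig import status, eyes, workorder, robot
def snap(n, fn):
    c=eyes.read_camera(n); cv2.imwrite(fn,c["color"]); np.savez(fn[:-4]+".npz",E=c["extrinsics"],f=200/np.tan(np.radians(c["fovy"])/2),cx=c["cx"],cy=c["cy"],img=c["color"]); return c
def load(fn): return np.load(fn)
def proj(d,P):
    P=np.atleast_2d(P); p=(d["E"][:3,:3]@P.T).T+d["E"][:3,3]; return np.c_[d["f"]*p[:,0]/p[:,2]+d["cx"], d["f"]*p[:,1]/p[:,2]+d["cy"]]
def ray(d,uv,z):
    out=[]
    for u,v in np.atleast_2d(uv):
        Rm=d["E"][:3,:3]; c=-Rm.T@d["E"][:3,3]; r=Rm.T@np.array([(u-d["cx"])/d["f"],(v-d["cy"])/d["f"],1]); out.append(c+r*(z-c[2])/r[2])
    return np.array(out)
E
python3 - <<'E'
from h import *
for n in("top","scene"):
    c=snap(n,f"pics/{n}0.png"); E=c["extrinsics"]; print(n,c["fovy"],c["cx"],c["cy"],(-E[:3,:3].T@E[:3,3]).round(),E[2,:3].round(2))
s=status.get_state(); print(s)
a=cv2.imread("pics/top0.png");b=cv2.imread("pics/scene0.png")
E
```

```text
pics
top 55.13801165930943 321.1106508796304 201.2250895016359 [ 433.   19. 1415.] [ 0.06 -0.   -1.  ]
scene 53.036588683985634 321.8403360800366 197.74913936488883 [ 857. -553. 1039.] [-0.31  0.5  -0.81]
{'t': 0.1, 'q': array([ 1.02841394e+00,  1.24484608e-01,  1.65153926e+00, -7.20206824e-06,
        1.36752514e+00, -8.26202828e-02]), 'qvel': array([ 0.00068985, -0.00157133, -0.00300419, -0.00123679,  0.00154246,
       -0.00187106]), 'effort': array([ 4.36076534e-04, -4.24933434e+01, -3.66652286e+01, -2.39017356e-05,
        3.96693169e-03,  2.59531085e-06]), 'ee_pos': array([288.17788734, 582.00289735, 230.14593705]), 'tool_rot': array([ 0.35907342,  1.54116098, -0.36202249]), 'contact_force': array([-0.07597397, -0.98889653, -0.4178172 ]), 'wrist_torque': array([-0.06282256, -0.01740459, -0.00105381]), 'finger_gap': 0.9984279780490487}
```

View pics/top0.png

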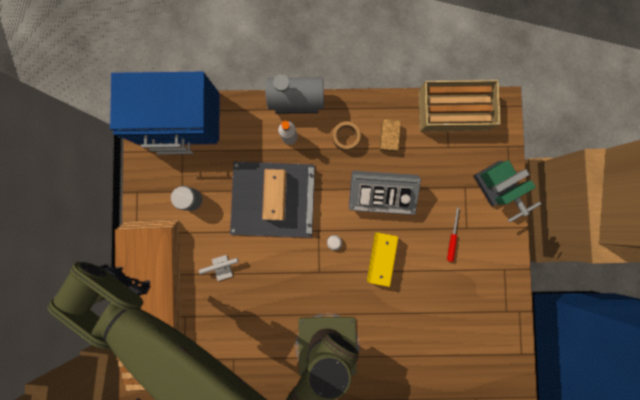

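View pics/scene0.png

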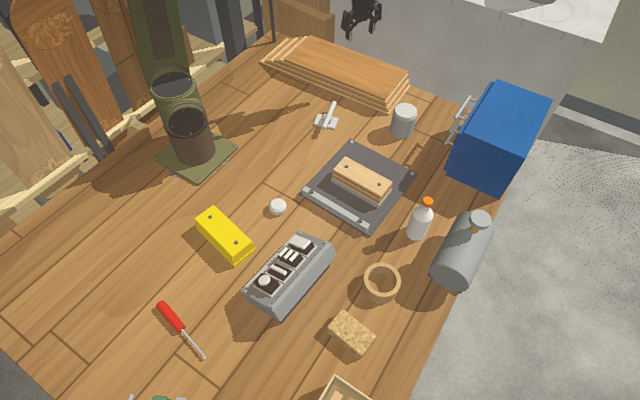

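The top picture shows the bed at (273,200), with the block on it at (274,195) and the stop bar at (310,200). The console is at (385,193), and its keys from left to right look like plain or rib, bars, rib or plain, disc. The candidates for the block are the wooden one at (274,195) and the yellow look-alike at (383,260), which I leave alone. The disc key seems to be the rightmost, at (405,199). I'll check both in enlarged crops.

Run:
```python
import cv2,numpy as np
a=cv2.imread("pics/top0.png")[155:245,222:322]; b=cv2.imread("pics/top0.png")[163:223,342:428]
A=cv2.resize(a,None,fx=6,fy=6,interpolation=cv2.INTER_CUBIC); cv2.imwrite("pics/c1.png",A)
s=cv2.imread("pics/scene0.png")[225:325,235:345]
B=cv2.resize(b,None,fx=4.6,fy=4.6,interpolation=cv2.INTER_CUBIC);S=cv2.resize(s,None,fx=3.5,fy=3.5,interpolation=cv2.INTER_CUBIC)
o=np.zeros((max(B.shape[0],S.shape[0]),B.shape[1]+S.shape[1]+5,3),np.uint8);o[:B.shape[0],:B.shape[1]]=B;o[:S.shape[0],-S.shape[1]:]=S
print(A.shape,o.shape,B.shape,S.shape);cv2.imwrite("pics/c2.png",o)
```

```text
(540, 600, 3) (350, 786, 3) (276, 396, 3) (350, 385, 3)
```

View pics/c1.png

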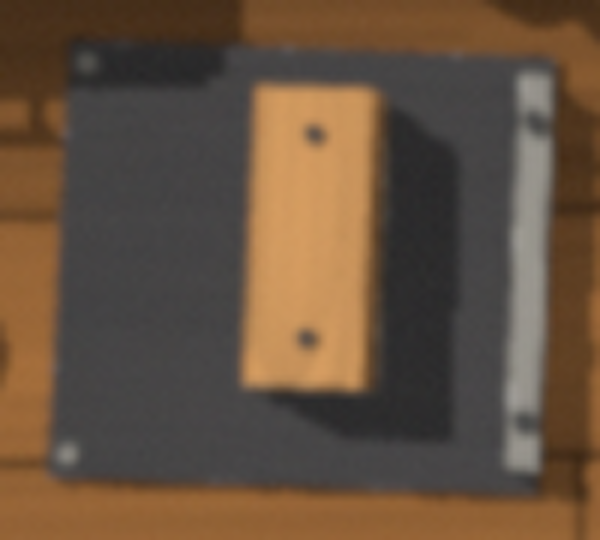

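View pics/c2.png

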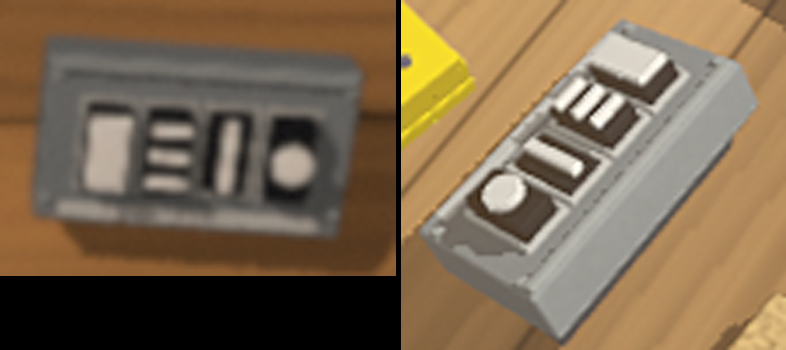

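Run:
```python
from h import *
t=load("pics/top0.npz"); s=load("pics/scene0.npz")
T1=lambda p:(np.array(p,float)+.5)/6-.5+[222,155]
T2=lambda p:(np.array(p,float)+.5)/4.6-.5+[342,163]
S2=lambda p:(np.array(p,float)-[401,0]+.5)/3.5-.5+[235,225]
def rect(P,n):
    a=np.arctan2(*( (P[0]-P[3]+P[1]-P[2])[[1,0]])); print(n,P[:,:2].round(1).tolist(),"c",P.mean(0).round(1),"yaw(x axis)",a.round(4),"len",np.linalg.norm(P[0]-P[3]).round(),np.linalg.norm(P[1]-P[2]).round(),"wid",np.linalg.norm(P[0]-P[1]).round(),np.linalg.norm(P[3]-P[2]).round())
rect(ray(t,T1([(72,42),(553,58),(540,493),(50,478)]),10),"bed")
rect(ray(t,T1([(518,72),(553,75),(540,472),(504,470)]),38),"bar")
rect(ray(t,T1([(254,86),(380,90),(370,392),(242,387)]),70),"block")
def tri(a,b):
    A=[];B=[]
    for d,uv in((t,a),(s,b)):
        Rm=d["E"][:3,:3];c=-Rm.T@d["E"][:3,3];r=Rm.T@np.array([(uv[0]-d["cx"])/d["f"],(uv[1]-d["cy"])/d["f"],1]);r/=np.linalg.norm(r);M=np.eye(3)-np.outer(r,r);A.append(M);B.append(M@c)
    X=np.linalg.solve(sum(A),sum(B)); return X.round(1),(proj(t,X)-a).round(1),(proj(s,X)-b).round(1)
print("disc",tri(T2((292,165)),S2((503,192))))
print("rib",tri(T2((229,158)),S2((549,155))))
print("bars",tri(T2((169,157)),S2((587,103))))
print("plain",tri(T2((108,151)),S2((632,58))))
```

```text
bed [[673.1, 336.1], [658.7, 39.9], [391.8, 51.6], [405.5, 349.8]] c [532.3 194.4  10. ] yaw(x axis) -0.0475 len 268.0 267.0 wid 297.0 299.0
bar [[646.0, 60.7], [643.8, 39.6], [405.1, 50.8], [406.6, 72.3]] c [525.4  55.9  38. ] yaw(x axis) -0.0475 len 240.0 239.0 wid 21.0 22.0
block [[635.1, 215.4], [631.6, 141.2], [453.9, 148.7], [458.0, 223.5]] c [544.6 182.2  70. ] yaw(x axis) -0.044 len 177.0 178.0 wid 74.0 75.0
disc (array([ 519.5, -273.1,  107. ]), array([[0.2, 0.2]]), array([[ 0.3, -0. ]]))
rib (array([ 526.1, -228.4,   96.8]), array([[0.2, 0.2]]), array([[ 0.4, -0. ]]))
bars (array([ 527. , -181.9,  105.2]), array([[0.2, 0.2]]), array([[ 0.3, -0. ]]))
plain (array([ 533.2, -135. ,  109.6]), array([[-0.2, -0.2]]), array([[-0.3,  0. ]]))
```

The order of the keys from +y to −y is plain, bars, rib (sunk) and disc. The row spacing comes out at 46.3 mm, and the bed, bar and block sizes match to within 3 mm. The wooden block is the one to move. Next I work out the approach to its far end.

```bash
cat >> h.py <<'E'
yaw=-0.0475
bx=np.array([np.cos(yaw),np.sin(yaw),0]); by=np.array([-np.sin(yaw),np.cos(yaw),0])
def down(zdir):
    x=np.array([0,0,-1.]); z=np.array(zdir,float); return np.c_[x,np.cross(z,x),z]
def go(p,Rt,p0=None,R0=None):
    s=status.get_state()
    if p0 is None: p0=s["ee_pos"]
    if R0 is None: R0=R.from_rotvec(s["tool_rot"]).as_matrix()
    d=R0.T@(np.array(p,float)-p0); w=R.from_matrix(R0.T@Rt).as_rotvec()
    print("shift(in start tool axes)",d.round(1),"rot",w.round(4))
E
python3 - <<'E'
from h import *
s=status.get_state(); R0=R.from_rotvec(s["tool_rot"]).as_matrix(); print(R0.round(3),s["ee_pos"].round(1))
c=np.array([544.6,182.2,0])
for sg in(1,-1):
    Rt=down(-by*sg); go([0,0,0],Rt)
P=c+82*bx+ (40+11+20)*by; P[2]=230; print(P.round(1)); go(P,down(-by),R0=down(-by)); go(P,down(by),R0=down(by))
t=load("pics/top0.npz")
print("glue",ray(t,[286,130],150),"tin",ray(t,[183,198],100))
E
```

```text
[[-0.001  0.444  0.896]
 [-0.002  0.896 -0.444]
 [-1.    -0.002 -0.   ]] [288.2 582.  230.1]
shift(in start tool axes) [ 231.4 -649.     0. ] rot [1.1585e+00 1.0000e-03 1.8000e-03]
shift(in start tool axes) [ 231.4 -649.     0. ] rot [-1.9831e+00 -2.0000e-03  1.1000e-03]
[629.9 249.2 230. ]
shift(in start tool axes) [1.000e-01 3.571e+02 3.162e+02] rot [0. 0. 0.]
shift(in start tool axes) [ 1.000e-01 -3.571e+02 -3.162e+02] rot [0. 0. 0.]
glue [[753.13773091 129.00627836 150.        ]] tin [[534.03104624 489.80222758 100.        ]]
```

Call:
{"fn": "arm_command", "kwargs": {
  "deltas": [0, 0, 0, 0, 0.1287, 0, 0, 0, 0, 0, 0, 0.1287, 0, 0, 0, 0, 0, 0, 0.1287, 0, 0, 0, 0, 0, 0, 0.1287, 0, 0, 0, 0, 0, 0, 0.1287, 0, 0, 0, 0, 0, 0, 0.1287, 0, 0, 0, 0, 0, 0, 0.1287, 0, 0, 0, 0, 0, 0, 0.1287, 0, 0, 0, 0, 0, 0, 0.1287, 0, 0],
  "force": 60
}}

```text
t: 1.0
ee_pos: [288.3, 582.2, 230.6]
tool_rot: [1.247, 1.184, -1.249]
contact_force: [0.4, -0.5, -1.0]
finger_gap: -0.003
```

Call:
{"fn": "arm_command", "kwargs": {
  "deltas": [0, 0, 30, 26.5, 0, 0, 0, 0, 0, 30, 26.5, 0, 0, 0, 0, 0, 30, 26.5, 0, 0, 0, 0, 0, 30, 26.5, 0, 0, 0, 0, 0, 30, 26.5, 0, 0, 0, 0, 0, 30, 26.5, 0, 0, 0, 0, 0, 30, 26.5, 0, 0, 0, 0, 0, 30, 26.5, 0, 0, 0, 0, 0, 30, 26.5, 0, 0, 0, 0, 0, 30, 26.5, 0, 0, 0, 0, 0, 30, 26.5, 0, 0, 0, 0, 0, 27, 24.5, 0, 0, 0]
}}

```text
t: 2.2
ee_pos: [631.0, 248.3, 230.6]
tool_rot: [1.244, 1.187, -1.245]
contact_force: [-1.3, 0.2, -0.4]
finger_gap: 0.004
```

Call:
{"fn": "arm_command", "kwargs": {
  "deltas": [0, 40, 0, 0, 0, 0, 0, 0, 40, 0, 0, 0, 0, 0, 0, 40, 0, 0, 0, 0, 0, 0, 40, 0, 0, 0, 0, 0, 0, 30, 0, 0, 0, 0, 0, 0, 13, 0, 0, 0, 0, 0, 0, 6, 0, 0, 0, 0, 0, 0, 0, 0, 0, 0, 0, 0, 0, 0, 0, 0, 0, 0, 0]
}}

```text
t: 3.1
ee_pos: [631.6, 250.4, 24.5]
tool_rot: [1.246, 1.185, -1.241]
contact_force: [-0.1, 0.8, 0.3]
finger_gap: -0.003
```

Run:
```python
from h import *
s=status.get_state(); print(s["ee_pos"], R.from_rotvec(s["tool_rot"]).as_matrix().round(3),s["contact_force"])
snap("top","pics/top1.png"); snap("scene","pics/scene1.png")
a=cv2.imread("pics/top1.png")[145:245,222:322]; b=cv2.imread("pics/scene1.png")[125:225,300:425]
cv2.imwrite("pics/c3.png",np.hstack([cv2.resize(a,(350,350),interpolation=2),cv2.resize(b,(437,350),interpolation=2)]))
```

```text
[631.6082105  250.44880769  24.53107203] [[ 0.003  0.999 -0.047]
 [ 0.001 -0.047 -0.999]
 [-1.     0.003 -0.001]] [-0.14782437  0.82116399  0.3489485 ]
```

View pics/c3.png

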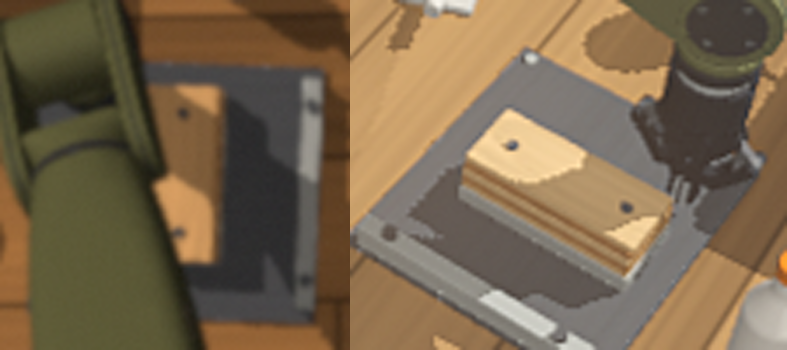

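The picture shows the closed fingertips standing on the bed behind the block's far end, clear of it, at about (685,190) in the crop. Now I lower them a little and move up to contact.

Call:
{"fn": "arm_command", "kwargs": {
  "deltas": [0, 4, 0, 5, 0, 0, 0, 0, 0, 0, 5, 0, 0, 0, 0, 0, 0, 4, 0, 0, 0, 0, 0, 0, 3, 0, 0, 0, 0, 0, 0, 2, 0, 0, 0, 0, 0, 0, 0, 0, 0, 0]
}}

```text
t: 3.8
ee_pos: [629.3, 230.6, 18.4]
tool_rot: [1.244, 1.186, -1.244]
contact_force: [-0.5, -0.1, 0.3]
finger_gap: -0.001
```

Call:
{"fn": "arm_command", "kwargs": {
  "deltas": [0, 0, 0, 1.5, 0, 0, 0, 0, 0, 0, 1.5, 0, 0, 0, 0, 0, 0, 1.5, 0, 0, 0, 0, 0, 0, 1.5, 0, 0, 0]
}}

```text
t: 4.2
ee_pos: [629.4, 226.8, 18.4]
tool_rot: [1.248, 1.188, -1.241]
contact_force: [2.2, 6.2, -2.7]
finger_gap: -0.001
```

Call:
{"fn": "arm_command", "kwargs": {
  "deltas": [0, 0, 0, 2, 0, 0, 0, 0, 0, 0, 2, 0, 0, 0, 0, 0, 0, 2, 0, 0, 0, 0, 0, 0, 2, 0, 0, 0, 0, 0, 0, 2, 0, 0, 0, 0, 0, 0, 2, 0, 0, 0, 0, 0, 0, 2, 0, 0, 0, 0, 0, 0, 0, 0, 0, 0]
}}

```text
t: 5.0
ee_pos: [629.5, 212.4, 18.6]
tool_rot: [1.248, 1.186, -1.24]
contact_force: [3.6, 5.1, -2.7]
finger_gap: -0.0
```

```bash
cat >> h.py <<'E'
def edge(fn,zt=70,x0=222,lo=(150,245)):
    """wood (orange/bright) mask corners in top view -> pick points on right edge"""
    d=load(fn); im=d["img"].astype(int); b,g,r=im[...,0],im[...,1],im[...,2]
    pts=[]
    for v in range(*lo):
        row=(r[v]-b[v])>25
        us=[u for u in range(235,322) if row[u] and not row[u+1] and not row[u+2]]
        if us and us[-1]<312: 
            u=us[-1]; s0=(r[v]-b[v])[u-3:u+4].astype(float); m=(s0[0]+s0[-1])/2
            k=np.where((s0[:-1]>m)&(s0[1:]<=m))[0]
            if len(k): k=k[0]; pts.append((u-3+k+(s0[k]-m)/(s0[k]-s0[k+1]),v))
    return d,np.array(pts)
E
python3 - <<'E'
from h import *
s=status.get_state(); print(s["ee_pos"],s["contact_force"])
snap("top","pics/top2.png")
for f in("pics/top0.npz","pics/top1.npz","pics/top2.npz"):
    d,p=edge(f); print(f,len(p),p[:,1].min(),p[:,1].max()); print(p[::4].round(1).tolist())
E
```

```text
[629.50404415 212.36164333  18.60075045] [ 3.64122942  5.13529202 -2.73591555]
pics/top0.npz 56 161.0 236.0
[[239.5, 161.0], [284.9, 171.0], [285.0, 175.0], [284.7, 179.0], [284.6, 183.0], [284.4, 187.0], [284.4, 191.0], [284.3, 195.0], [284.2, 199.0], [283.8, 203.0], [283.6, 207.0], [283.4, 211.0], [283.4, 215.0], [282.9, 219.0]]
pics/top1.npz 95 150.0 244.0
[[255.9, 150.0], [257.0, 154.0], [258.0, 158.0], [258.8, 162.0], [260.2, 166.0], [284.5, 170.0], [285.1, 174.0], [285.5, 178.0], [285.3, 182.0], [285.3, 186.0], [285.0, 190.0], [284.9, 194.0], [284.9, 198.0], [284.0, 202.0], [283.5, 206.0], [283.5, 210.0], [283.3, 214.0], [283.3, 218.0], [269.6, 222.0], [270.0, 226.0], [271.5, 230.0], [272.4, 234.0], [273.4, 238.0], [274.5, 242.0]]
pics/top2.npz 91 152.0 244.0
[[268.2, 152.0], [270.4, 157.0], [271.6, 162.0], [273.2, 166.0], [280.5, 170.0], [289.9, 174.0], [289.6, 178.0], [288.8, 182.0], [288.2, 186.0], [287.8, 190.0], [287.1, 194.0], [285.6, 198.0], [285.1, 202.0], [284.3, 206.0], [284.2, 210.0], [284.8, 214.0], [277.6, 218.0], [279.8, 222.0], [280.5, 226.0], [281.5, 230.0], [282.8, 234.0], [283.4, 238.0], [284.6, 242.0]]
```

Call:
{"fn": "arm_command", "kwargs": {
  "deltas": [0, 0, 0, 2, 0, 0, 0, 0, 0, 0, 2, 0, 0, 0, 0, 0, 0, 0.5, 0, 0, 0, 0, 0, 0, 0, 0, 0, 0]
}}

```text
t: 5.45
ee_pos: [629.3, 208.2, 18.7]
tool_rot: [1.248, 1.186, -1.24]
contact_force: [3.1, 4.9, -3.4]
finger_gap: 0.004
```

Call:
{"fn": "arm_command", "kwargs": {
  "deltas": [0, 0, 0, -8, 0, 0, 0, 0, 0, 0, -15, 0, 0, 0, 0, -10, 0, -15, 0, 0, 0, 0, -30, 0, -15, 0, 0, 0, 0, -40, -30, 0, 0, 0, 0, 0, -30, -40, 0, 0, 0, 0, 0, -5, -45, 0, 0, 0, 0, 0, 0, -35, 0, 0, 0, 0, 0, 0, -13, 0, 0, 0, 0]
}}

```text
t: 6.35
ee_pos: [465.2, 268.2, 134.3]
tool_rot: [1.243, 1.188, -1.242]
contact_force: [0.4, 0.0, -0.2]
finger_gap: 0.003
```

Run:
```python
from h import *
s=status.get_state(); print(s["ee_pos"],s["contact_force"])
snap("top","pics/top3.png");snap("scene","pics/scene3.png")
a=cv2.imread("pics/top3.png")[155:245,222:322]; b=cv2.imread("pics/scene3.png")[125:225,300:425]
cv2.imwrite("pics/c4.png",np.hstack([cv2.resize(a,(390,351),interpolation=2),cv2.resize(b,(400,351),interpolation=2)]))
```

```text
[465.22074805 268.208253   134.33569389] [ 0.44067497  0.01762439 -0.15515648]
```

View pics/c4.png

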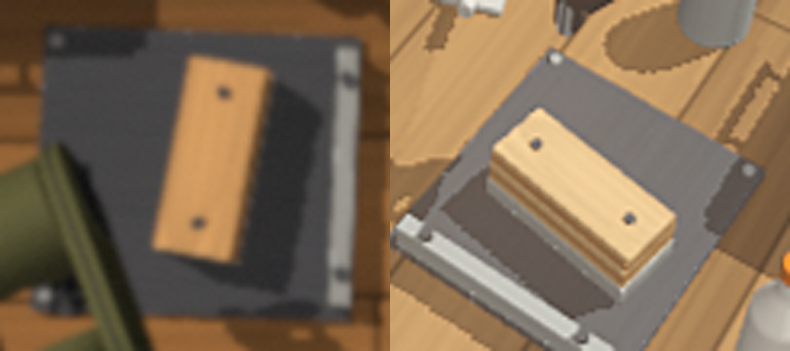

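The block is now turned, with its far end ahead; its top corners in the crop are (190,55), (272,70), (238,264) and (153,245). I'll fit its pose numerically.

```bash
cat >> h.py <<'E'
def block(fn,show=True):
    """pose of block from wood top mask (top camera): centre xy, yaw, in world & in bed axes about stop_mid"""
    d=load(fn); im=d["img"].astype(int); m=((im[...,2]>150)&(im[...,2]-im[...,0]>60)).astype(np.uint8)
    w=np.zeros_like(m); w[160:240,236:306]=m[160:240,236:306]
    n,l,st,ce=cv2.connectedComponentsWithStats(w,connectivity=4); k=1+np.argmax(st[1:,4]); ys,xs=np.where(l==k)
    W=ray(d,np.c_[xs,ys],70)[:,:2].astype(np.float32); r=cv2.minAreaRect(W); B=cv2.boxPoints(r)
    e=[B[1]-B[0],B[2]-B[1]]; L=max(e,key=np.linalg.norm); L=L*np.sign(L[0]); a=np.arctan2(L[1],L[0]); c=np.array(r[0])
    return c,a,r[1]
SM=np.array([525.4,55.9])+10*by[:2]
def rep(c,a):
    u=np.array([np.cos(a),np.sin(a)]);n=np.array([-np.sin(a),np.cos(a)])
    f=lambda p:(round(float((p-SM)@bx[:2]),1),round(float((p-SM)@by[:2]),1))
    print("c",c.round(1),"yaw-bed",round(a-yaw,4),"near(x,gap)",f(c-90*u-40*n),"far",f(c+90*u-40*n))
E
python3 - <<'E'
from h import *
for f in("top0","top3"):
    c,a,s=block(f"pics/{f}.npz"); print(s); rep(c,a)
t=load("pics/top3.npz")
P=ray(t,(np.array([(190,55),(272,70),(238,264),(153,245)])+.5)/3.9-.5+[222,155],70)[:,:2]
c=P.mean(0);L=P[0]-P[3]+P[1]-P[2]; rep(c,np.arctan2(L[1],L[0]))
rep(np.array([544.6,182.2]),-.044)
E
```

```text
(68.59365844726562, 176.28550720214844)
c [545.7 183.6] yaw-bed 0.0017 near(x,gap) (-75.7, 78.4) far (104.3, 78.7)
(69.7008285522461, 176.49935913085938)
c [541.7 175.3] yaw-bed -0.1559 near(x,gap) (-84.5, 84.5) far (93.3, 56.6)
c [541.3 172.3] yaw-bed -0.1431 near(x,gap) (-84.4, 80.3) far (93.7, 54.6)
c [544.6 182.2] yaw-bed 0.0035 near(x,gap) (-76.7, 76.8) far (103.3, 77.4)
```

The far end leads by about 28 mm, and the bolt-hole angle agrees at 27.8 mm. I'll go back and nudge it about 2 mm more.

Call:
{"fn": "arm_command", "kwargs": {
  "deltas": [0, 0, 13, 0, 0, 0, 0, 0, 0, 35, 0, 0, 0, 0, 0, 5, 45, 0, 0, 0, 0, 0, 30, 40, 0, 0, 0, 0, 0, 40, 30, 0, 0, 0, 0, 0, 30, 0, 15, 0, 0, 0, 0, 10, 0, 15, 0, 0, 0, 0, 0, 0, 14, 0, 0, 0, 0, 0, 0, 5, 0, 0, 0, 0, 0, 0, 2, 0, 0, 0, 0, 0, 0, 2, 0, 0, 0, 0, 0, 0, 2.5, 0, 0, 0]
}}

```text
t: 7.65
ee_pos: [629.9, 206.6, 21.1]
tool_rot: [1.251, 1.185, -1.237]
contact_force: [3.3, 8.3, -1.3]
finger_gap: -0.003
```

Call:
{"fn": "arm_command", "kwargs": {
  "deltas": [0, 0, 0, 0, 0, 0, 0]
}}

```text
t: 7.75
ee_pos: [630.0, 206.3, 21.1]
tool_rot: [1.25, 1.185, -1.237]
contact_force: [2.9, 5.0, -1.5]
finger_gap: 0.001
```

Call:
{"fn": "arm_command", "kwargs": {
  "deltas": [0, 0, 0, -10, 0, 0, 0, 0, 0, 0, -18, 0, 0, 0, 0, -10, 0, -15, 0, 0, 0, 0, -30, 0, -15, 0, 0, 0, 0, -40, -30, 0, 0, 0, 0, 0, -30, -40, 0, 0, 0, 0, 0, -5, -45, 0, 0, 0, 0, 0, 0, -35, 0, 0, 0, 0, 0, 0, -13, 0, 0, 0, 0]
}}

```text
t: 8.65
ee_pos: [465.3, 270.9, 134.4]
tool_rot: [1.243, 1.188, -1.241]
contact_force: [-0.8, -0.5, -0.7]
finger_gap: -0.003
```

Run:
```python
from h import *
s=status.get_state(); print(s["ee_pos"])
snap("top","pics/top4.png"); c,a,z=block("pics/top4.npz"); print(z); rep(c,a)
u=np.array([np.cos(a),np.sin(a),0]);n=np.array([-np.sin(a),np.cos(a),0]); c=np.r_[c,0]
P=c-80*u+(40+11+18)*n; P[2]=20; print(P.round(1)); go(P,down(-by),R0=down(-by))
# yaw so finger face halfway
```

```text
[465.28171587 270.87585216 134.38930231]
(70.20681762695312, 176.3638458251953)
c [541.5 174.9] yaw-bed -0.1663 near(x,gap) (-84.9, 85.1) far (92.6, 55.3)
[478.  259.3  20. ]
shift(in start tool axes) [114.   13.6  10.8] rot [0. 0. 0.]
```

Call:
{"fn": "arm_command", "kwargs": {
  "deltas": [0, 40, 5, 0, 0, 0, 0, 0, 40, 5, 0, 0, 0, 0, 0, 25, 4, 0, 0, 0, 0, 0, 8, 0, 0, 0, 0, 0, 0, 1, 0, 4, 0, 0, 0, 0, 0, 0, 6, 0, 0, 0, 0, 0, 0, 5, 0, 0, 0, 0, 0, 0, 3, 0, 0, 0, 0, 0, 0, 2, 0, 0, 0]
}}

```text
t: 9.6
ee_pos: [481.6, 248.8, 20.5]
tool_rot: [1.246, 1.185, -1.242]
contact_force: [-0.3, 0.6, -0.3]
finger_gap: 0.001
```

Call:
{"fn": "arm_command", "kwargs": {
  "deltas": [0, 0, 0, 2, 0, 0, 0, 0, 0, 0, 2, 0, 0, 0, 0, 0, 0, 2, 0, 0, 0, 0, 0, 0, 2, 0, 0, 0]
}}

```text
t: 10.0
ee_pos: [480.5, 240.9, 19.3]
tool_rot: [1.244, 1.187, -1.244]
contact_force: [-1.0, 0.4, -0.3]
finger_gap: -0.0
```

Call:
{"fn": "arm_command", "kwargs": {
  "deltas": [0, 0, 0, 2, 0, 0, 0, 0, 0, 0, 2, 0, 0, 0, 0, 0, 0, 2, 0, 0, 0, 0, 0, 0, 2, 0, 0, 0]
}}

```text
t: 10.4
ee_pos: [479.5, 235.0, 19.3]
tool_rot: [1.248, 1.19, -1.244]
contact_force: [-2.9, 9.0, -0.2]
finger_gap: -0.002
```

Call:
{"fn": "arm_command", "kwargs": {
  "deltas": [0, 0, 0, 2.5, 0, 0, 0, 0, 0, 0, 2.5, 0, 0, 0, 0, 0, 0, 2.5, 0, 0, 0, 0, 0, 0, 2.5, 0, 0, 0, 0, 0, 0, 2.5, 0, 0, 0, 0, 0, 0, 2.5, 0, 0, 0, 0, 0, 0, 2.5, 0, 0, 0, 0, 0, 0, 2.5, 0, 0, 0]
}}

```text
t: 11.2
ee_pos: [477.5, 215.5, 19.3]
tool_rot: [1.247, 1.192, -1.245]
contact_force: [-5.8, 10.7, 1.9]
finger_gap: -0.001
```

Run:
```python
from h import *
s=status.get_state(); print(s["ee_pos"])
snap("top","pics/top5.png"); c,a,z=block("pics/top5.npz"); print(z); rep(c,a)
```

```text
[477.53893209 215.47058153  19.25517682]
(69.7222671508789, 165.8817138671875)
c [551.7 163.2] yaw-bed -0.001 near(x,gap) (-68.9, 58.5) far (111.1, 58.3)
```

Call:
{"fn": "arm_command", "kwargs": {
  "deltas": [0, 0, 0, 2.5, 0, 0, 0, 0, 0, 0, 2.5, 0, 0, 0, 0, 0, 0, 2.5, 0, 0, 0, 0, 0, 0, 2.5, 0, 0, 0, 0, 0, 0, 2.5, 0, 0, 0, 0, 0, 0, 2.5, 0, 0, 0, 0, 0, 0, 2.5, 0, 0, 0, 0, 0, 0, 2.5, 0, 0, 0, 0, 0, 0, 0, 0, 0, 0]
}}

```text
t: 12.15
ee_pos: [476.9, 194.9, 19.1]
tool_rot: [1.246, 1.191, -1.245]
contact_force: [-5.2, 8.8, 1.1]
finger_gap: 0.0
```

Run:
```python
from h import *
s=status.get_state(); print(s["ee_pos"],s["contact_force"])
snap("top","pics/top6.png"); c,a,z=block("pics/top6.npz"); print(z); rep(c,a)
```

```text
[476.88034504 194.91738418  19.12723373] [-5.2074361   8.76491161  1.05498938]
(172.86306762695312, 70.14814758300781)
c [553.1 153.6] yaw-bed 0.1471 near(x,gap) (-60.1, 36.1) far (118.0, 62.5)
```

Call:
{"fn": "arm_command", "kwargs": {
  "deltas": [0, 0, -1, 1.5, 0, 0, 0, 0, 0, -1, 1.5, 0, 0, 0, 0, 0, 0, 0, 0, 0, 0]
}}

```text
t: 12.5
ee_pos: [475.8, 191.7, 19.3]
tool_rot: [1.246, 1.189, -1.242]
contact_force: [-0.8, 8.1, -1.6]
finger_gap: -0.002
```

Call:
{"fn": "arm_command", "kwargs": {
  "deltas": [0, 0, 0, -10, 0, 0, 0, 0, 0, 0, -20, 0, 0, 0, 0, -10, -10, -20, 0, 0, 0, 0, -30, -20, -10, 0, 0, 0, 0, -40, -30, 0, 0, 0, 0, 0, -30, -40, 0, 0, 0, 0, 0, 0, 0, 0, 0, 0, 0]
}}

```text
t: 13.2
ee_pos: [379.0, 256.7, 134.7]
tool_rot: [1.249, 1.185, -1.234]
contact_force: [0.8, 0.1, 0.8]
finger_gap: 0.001
```

Run:
```python
from h import *
s=status.get_state(); print(s["ee_pos"],s["contact_force"])
snap("top","pics/top7.png"); c,a,z=block("pics/top7.npz"); print(z); rep(c,a)
cv2.imwrite("pics/c5.png",cv2.resize(load("pics/top7.npz")["img"][155:245,222:322],None,fx=6,fy=6,interpolation=2))
```

```text
[378.96594627 256.66902837 134.7466312 ] [0.8345059  0.0877625  0.80421305]
(176.08395385742188, 70.43106842041016)
c [551.1 152.2] yaw-bed 0.1749 near(x,gap) (-60.6, 32.4) far (116.6, 63.7)
```

View pics/c5.png

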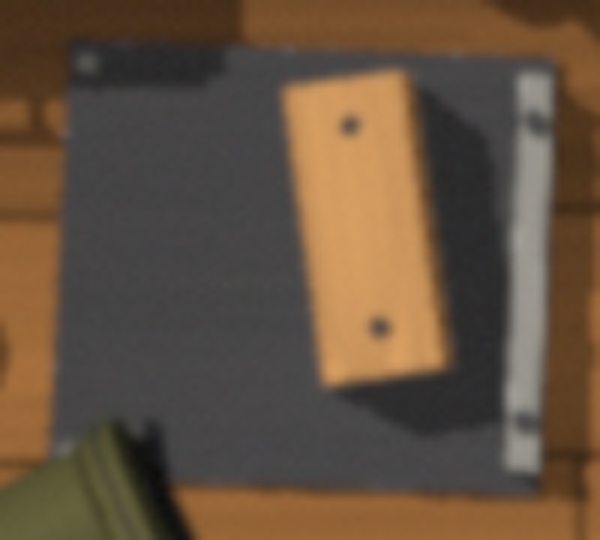

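The near end now leads by 31–34 mm. In the bed's axes the block's centre is 21 mm towards +x, so its far end would sit at about +111 against the bar's limit of 120. I'll push it up with a slight −x lean, a bit towards the far side so that it squares on the way.

Run:
```python
from h import *
c,a,z=block("pics/top7.npz"); c=np.r_[c,0]; u=np.array([np.cos(a),np.sin(a),0]);n=np.array([-np.sin(a),np.cos(a),0])
K=c+50*u+40*n; T=K-12*bx+11*by; print("contact TCP",T.round(1)); P=T+20*by; P[2]=20; print(P.round(1)); go(P,down(-by),R0=down(-by))
```

```text
contact TCP [584.1 209.8   0. ]
[585.1 229.7  20. ]
shift(in start tool axes) [112.4 206.6  16.5] rot [0. 0. 0.]
```

Call:
{"fn": "arm_command", "kwargs": {
  "deltas": [0, 0, 30, 0, 0, 0, 0, 0, 15, 35, 0, 0, 0, 0, 0, 20, 35, 0, 0, 0, 0, 0, 25, 35, 0, 0, 0, 0, 0, 25, 35, 0, 0, 0, 0, 0, 20, 27, 4, 0, 0, 0, 0, 8, 10, 5, 0, 0, 0, 0, 2, 0, 7, 0, 0, 0, 0, 0, 0, 0, 0, 0, 0]
}}

```text
t: 14.15
ee_pos: [584.0, 228.0, 13.2]
tool_rot: [1.243, 1.187, -1.247]
contact_force: [-0.6, 0.5, 0.6]
finger_gap: 0.003
```

Call:
{"fn": "arm_command", "kwargs": {
  "deltas": [0, 0, 0, 5, 0, 0, 0, 0, 0, 0, 5, 0, 0, 0, 0, 0, 0, 4, 0, 0, 0, 0, 0, 0, 2, 0, 0, 0, 0, 0, 0, 2, 0, 0, 0]
}}

```text
t: 14.65
ee_pos: [584.3, 211.0, 14.9]
tool_rot: [1.244, 1.186, -1.243]
contact_force: [-0.8, 0.8, 0.8]
finger_gap: 0.0
```

Call:
{"fn": "arm_command", "kwargs": {
  "deltas": [0, -4, 0, 2, 0, 0, 0, 0, 0, -0.6, 2.5, 0, 0, 0, 0, 0, -0.6, 2.5, 0, 0, 0, 0, 0, -0.6, 2.5, 0, 0, 0, 0, 0, -0.6, 2.5, 0, 0, 0, 0, 0, -0.6, 2.5, 0, 0, 0, 0, 0, -0.6, 2.5, 0, 0, 0]
}}

```text
t: 15.35
ee_pos: [582.4, 197.4, 19.7]
tool_rot: [1.252, 1.186, -1.236]
contact_force: [5.1, 10.9, -3.1]
finger_gap: 0.001
```

Run:
```python
from h import *
s=status.get_state(); print(s["ee_pos"],s["contact_force"])
snap("top","pics/top8.png"); c,a,z=block("pics/top8.npz"); print(z); rep(c,a)
```

```text
[582.35052412 197.38065869  19.74234473] [ 5.09230143 10.91738364 -3.06312694]
(71.92188262939453, 43.55341720581055)
c [602.7 136.4] yaw-bed 0.2008 near(x,gap) (-6.8, 16.9) far (169.6, 52.8)
```

Call:
{"fn": "arm_command", "kwargs": {
  "deltas": [0, 0, -0.6, 2.5, 0, 0, 0, 0, 0, -0.6, 2.5, 0, 0, 0, 0, 0, -0.6, 2.5, 0, 0, 0, 0, 0, -0.6, 2.5, 0, 0, 0, 0, 0, 0, 0, 0, 0, 0]
}}

```text
t: 15.9
ee_pos: [579.6, 186.9, 19.7]
tool_rot: [1.252, 1.185, -1.237]
contact_force: [6.3, 8.6, -2.6]
finger_gap: 0.0
```

Run:
```python
from h import *
s=status.get_state(); print(s["ee_pos"],s["contact_force"])
snap("top","pics/top9.png"); snap("scene","pics/scene9.png")
a=cv2.imread("pics/top9.png")[155:245,242:322]; b=cv2.imread("pics/scene9.png")[135:235,300:400]
cv2.imwrite("pics/c6.png",np.hstack([cv2.resize(a,(320,360),interpolation=2),cv2.resize(b,(450,450),interpolation=2)[:360]]))
```

```text
[579.55493146 186.88686498  19.72176041] [ 6.25780149  8.58212233 -2.63370425]
```

View pics/c6.png

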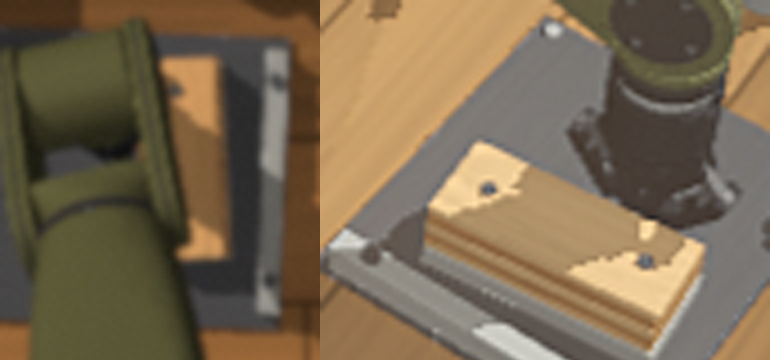

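Run:
```python
from h import *
t=load("pics/top9.npz"); P=ray(t,(np.array([(219,57),(228,258)])+.5)/4-.5+[242,155],70)[:,:2]
L=P[0]-P[1]; a=np.arctan2(L[1],L[0]); n=np.array([-np.sin(a),np.cos(a)]); c=P.mean(0)+36.5*n; print(np.linalg.norm(L)); rep(c,a)
s=load("pics/scene9.npz"); dots=(np.array([(488-320,189),(645-320,261)])+.5)/4.5-.5+[300,135]
D=ray(s,dots,70)[:,:2]; L=D[1]-D[0]; a=np.arctan2(L[1],L[0]); print(np.linalg.norm(L),D); rep(D.mean(0),a)
t0=load("pics/top7.npz");D=ray(t0,(np.array([(379,327),(348,125)])+.5)/6-.5+[222,155],70)[:,:2];L=D[1]-D[0];print(np.linalg.norm(L));rep(D.mean(0),np.arctan2(L[1],L[0]))
```

```text
177.7379077653573
c [543.4 134.2] yaw-bed 0.0805 near(x,gap) (-72.2, 22.0) far (107.2, 36.4)
120.25767665930769 [[483.0539162  133.35893114]
 [603.1660383  139.27390544]]
c [543.1 136.3] yaw-bed 0.0967 near(x,gap) (-71.8, 22.7) far (107.3, 40.0)
120.49946970738624
c [551.5 151.7] yaw-bed 0.19 near(x,gap) (-59.3, 30.6) far (117.4, 64.6)
```

Call:
{"fn": "arm_command", "kwargs": {
  "deltas": [0, 0, -0.5, 2.5, 0, 0, 0, 0, 0, -0.5, 2.5, 0, 0, 0, 0, 0, -0.5, 2.5, 0, 0, 0, 0, 0, -0.5, 2.5, 0, 0, 0, 0, 0, -0.5, 2.5, 0, 0, 0, 0, 0, -0.5, 2.5, 0, 0, 0, 0, 0, 0, 0, 0, 0, 0]
}}

```text
t: 16.7
ee_pos: [575.8, 172.0, 19.7]
tool_rot: [1.252, 1.185, -1.237]
contact_force: [5.2, 9.3, -2.4]
finger_gap: -0.001
```

Call:
{"fn": "arm_command", "kwargs": {
  "deltas": [0, 0, 0, -8, 0, 0, 0, 0, 0, 0, -20, 0, 0, 0, 0, -20, 0, -20, 0, 0, 0, 0, -40, 0, -10, 0, 0, 0, 0, -40, -30, 0, 0, 0, 0, 0, -20, -40, 0, 0, 0, 0, 0, 0, -40, 0, 0, 0, 0, 0, 0, -40, 0, 0, 0, 0, 0, 0, -40, 0, 0, 0, 0]
}}

```text
t: 17.6
ee_pos: [384.5, 236.2, 138.2]
tool_rot: [1.244, 1.186, -1.245]
contact_force: [0.3, -0.7, -0.8]
finger_gap: 0.001
```

Run:
```python
from h import *
s=status.get_state(); print(s["ee_pos"])
snap("top","pics/top10.png"); c,a,z=block("pics/top10.npz"); print(z); rep(c,a)
c=np.r_[c,0];P=c+(51+18)*by-4*bx; P[2]=20; print(P.round(1)); go(P,down(-by),R0=down(-by))
```

```text
[384.45257405 236.24340826 138.24019161]
(69.94983673095703, 177.3307647705078)
c [537.6 124.8] yaw-bed 0.0034 near(x,gap) (-81.0, 19.1) far (99.0, 19.7)
[536.8 193.9  20. ]
shift(in start tool axes) [116.3 159.8  34.4] rot [0. 0. 0.]
```

The block is square to the bar, 19 mm from it, and spans −81 to +99. Next is a straight push at its middle.

Call:
{"fn": "arm_command", "kwargs": {
  "deltas": [0, 0, 30, 0, 0, 0, 0, 0, 20, 40, 0, 0, 0, 0, 0, 30, 40, 5, 0, 0, 0, 0, 30, 35, 10, 0, 0, 0, 0, 26, 15, 12, 0, 0, 0, 0, 10, 0, 7, 0, 0, 0, 0, 0, 0, 5, 0, 0, 0, 0, 0, 0, 5, 0, 0, 0, 0, 0, 0, 4, 0, 0, 0, 0, 0, 0, 2, 0, 0, 0]
}}

```text
t: 18.65
ee_pos: [544.0, 179.2, 24.2]
tool_rot: [1.245, 1.185, -1.241]
contact_force: [0.0, -0.6, -0.9]
finger_gap: 0.002
```

Call:
{"fn": "arm_command", "kwargs": {
  "deltas": [0, 0, 0, 2, 0, 0, 0, 0, 0, 0, 2, 0, 0, 0, 0, 0, 0, 2, 0, 0, 0, 0, 0, 0, 2, 0, 0, 0, 0, 0, 0, 2, 0, 0, 0, 0, 0, 0, 2, 0, 0, 0, 0, 0, 0, 2, 0, 0, 0]
}}

```text
t: 19.35
ee_pos: [543.3, 168.4, 23.0]
tool_rot: [1.251, 1.19, -1.24]
contact_force: [0.6, 13.8, -2.1]
finger_gap: -0.0
```

Call:
{"fn": "arm_command", "kwargs": {
  "deltas": [0, 0, 0, 2, 0, 0, 0, 0, 0, 0, 2, 0, 0, 0, 0, 0, 0, 2, 0, 0, 0, 0, 0, 0, 2, 0, 0, 0]
}}

```text
t: 19.75
ee_pos: [543.0, 160.5, 23.0]
tool_rot: [1.251, 1.19, -1.24]
contact_force: [2.0, 13.4, -1.8]
finger_gap: -0.002
```

Call:
{"fn": "arm_command", "kwargs": {
  "deltas": [0, 0, 0, 1.5, 0, 0, 0, 0, 0, 0, 1, 0, 0, 0]
}}

```text
t: 19.95
ee_pos: [542.9, 157.9, 22.9]
tool_rot: [1.251, 1.19, -1.24]
contact_force: [1.1, 13.2, -0.1]
finger_gap: 0.001
```

Call:
{"fn": "arm_command", "kwargs": {
  "deltas": [0, 0, 0, 1, 0, 0, 0, 0, 0, 0, 1, 0, 0, 0]
}}

```text
t: 20.15
ee_pos: [542.8, 156.0, 23.0]
tool_rot: [1.251, 1.19, -1.24]
contact_force: [1.1, 13.2, -1.3]
finger_gap: -0.002
```

Call:
{"fn": "arm_command", "kwargs": {
  "deltas": [0, 0, 0, 1, 0, 0, 0, 0, 0, 0, 1, 0, 0, 0]
}}

```text
t: 20.35
ee_pos: [542.8, 154.2, 23.0]
tool_rot: [1.252, 1.19, -1.24]
contact_force: [2.6, 16.1, -3.1]
finger_gap: 0.001
```

Call:
{"fn": "arm_command", "kwargs": {
  "deltas": [0, 0, 0, 0.7, 0, 0, 0]
}}

```text
t: 20.45
ee_pos: [543.0, 153.8, 23.0]
tool_rot: [1.253, 1.189, -1.239]
contact_force: [2.6, 16.7, -3.2]
finger_gap: -0.003
```

Call:
{"fn": "arm_command", "kwargs": {
  "deltas": [0, 0, 0, 0.7, 0, 0, 0]
}}

```text
t: 20.55
ee_pos: [543.1, 153.6, 23.0]
tool_rot: [1.254, 1.19, -1.238]
contact_force: [3.2, 18.9, -4.2]
finger_gap: 0.001
```

Call:
{"fn": "arm_command", "kwargs": {
  "deltas": [0, 0, 0, 0.8, 0, 0, 0]
}}

```text
t: 20.65
ee_pos: [543.1, 153.6, 23.1]
tool_rot: [1.256, 1.191, -1.238]
contact_force: [1.9, 22.8, -4.6]
finger_gap: 0.003
```

Call:
{"fn": "arm_command", "kwargs": {
  "deltas": [0, 0, 0, 0.8, 0, 0, 0]
}}

```text
t: 20.75
ee_pos: [543.1, 153.5, 23.1]
tool_rot: [1.257, 1.191, -1.237]
contact_force: [2.8, 25.3, -5.2]
finger_gap: -0.002
```

Call:
{"fn": "arm_command", "kwargs": {
  "deltas": [0, 0, 0, 0.5, 0, 0, 0]
}}

```text
t: 20.85
ee_pos: [543.2, 153.5, 23.1]
tool_rot: [1.258, 1.192, -1.237]
contact_force: [2.9, 25.8, -4.2]
finger_gap: 0.005
```

Call:
{"fn": "arm_command", "kwargs": {
  "deltas": [0, 0, 0, -6, 0, 0, 0, 0, 0, 0, -20, 0, 0, 0, 0, -10, 0, -20, 0, 0, 0, 0, -40, 0, -5, 0, 0, 0, 0, -45, -10, 0, 0, 0, 0, 0, -45, -20, 0, 0, 0, 0, 0, -40, -30, 0, 0, 0, 0, 0, -20, -40, 0, 0, 0, 0, 0, 0, -40, 0, 0, 0, 0]
}}

```text
t: 21.75
ee_pos: [405.4, 205.1, 227.1]
tool_rot: [1.25, 1.183, -1.238]
contact_force: [-0.6, 0.3, -0.7]
finger_gap: -0.001
```

Run:
```python
from h import *
s=status.get_state(); print(s["ee_pos"],s["tool_rot"],s["q"].round(2))
snap("top","pics/top11.png"); snap("scene","pics/scene11.png"); c,a,z=block("pics/top11.npz"); print(z); rep(c,a)
a=cv2.imread("pics/top11.png")[155:245,242:322]; b=cv2.imread("pics/scene11.png")[135:235,300:400]
cv2.imwrite("pics/c7.png",np.hstack([cv2.resize(a,(320,360),interpolation=2),cv2.resize(b,(450,450),interpolation=2)[:360]]))
# press plan
psi=-0.099; nz=R.from_euler("z",psi).apply([-0.435,0,0.900]); ux=R.from_euler("z",psi).apply([.9,0,.435]); ry=R.from_euler("z",psi).apply([0,1,0])
tip=np.array([519.5,-273.1,107.]); x=-nz
R0=R.from_rotvec(s["tool_rot"]).as_matrix()
for k,zd in(("+row",ry),("-row",-ry),("+up",ux),("-up",-ux)):
    Rt=np.c_[x,np.cross(zd,x),zd]; print(k); go(tip+60*nz,Rt,R0=R0)
    print(" in target axes",(Rt.T@(tip+60*nz-s["ee_pos"])).round(1),"world above",(tip+60*nz).round(1), "tip in target frame")
```

```text
[405.38011603 205.0814276  227.13505901] [ 1.24984053  1.18269199 -1.2376761 ] [ 0.35 -0.33  2.08 -0.    1.39  0.4 ]
(70.1769790649414, 176.2454833984375)
c [537.5 105.8] yaw-bed 0.0047 near(x,gap) (-80.1, -0.1) far (99.9, 0.8)
+row
shift(in start tool axes) [ 61.5 114.2 470.4] rot [-3.0168 -0.6794 -0.0222]
 in target axes [ 118.1  -92.5 -464.6] world above [ 493.5 -270.5  161. ] tip in target frame
-row
shift(in start tool axes) [ 61.5 114.2 470.4] rot [ 0.0495 -0.0145  0.4429]
 in target axes [118.1  92.5 464.6] world above [ 493.5 -270.5  161. ] tip in target frame
+up
shift(in start tool axes) [ 61.5 114.2 470.4] rot [-1.4934 -0.3563  0.3337]
 in target axes [ 118.1 -464.2   92.5] world above [ 493.5 -270.5  161. ] tip in target frame
-up
shift(in start tool axes) [ 61.5 114.2 470.4] rot [1.592  0.3383 0.3611]
 in target axes [118.1 464.2 -92.5] world above [ 493.5 -270.5  161. ] tip in target frame
```

View pics/c7.png

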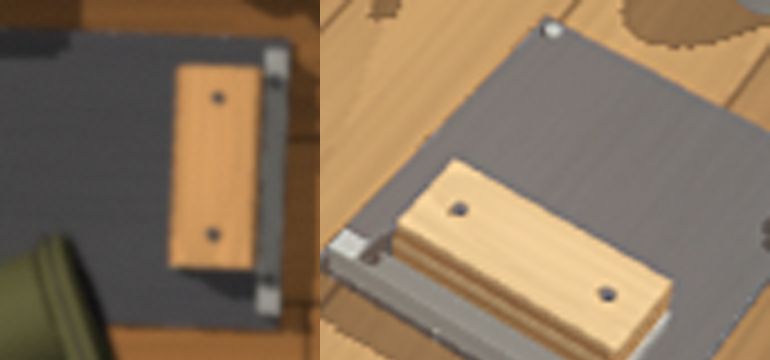

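The block is flush, with fitted gaps of −0.1 and 0.8 mm, and it spans −80 to +100 inside the bar's ±120. Now the key press.

Call:
{"fn": "arm_command", "kwargs": {
  "deltas": [0, 0, 10, 40, 0, 0, 0, 0, 0, 10, 40, 0, 0, 0, 0, 0, 10, 40, 0, 0, 0, 0, 0, 10, 40, 0, 0, 0, 0, 0, 10, 40, 0, 0, 0, 0, 0, 10, 40, 0, 0, 0, 0, 0, 10, 40, 0, 0, 0, 0, 0, 10, 40, 0, 0, 0, 0, 0, 10, 40, 0, 0, 0, 0, 0, 10, 40, 0, 0, 0, 0, 0, 8, 40, 0, 0, 0, 0, 0, 6, 30, 0, 0, 0]
}}

```text
t: 23.05
ee_pos: [496.2, -273.2, 221.8]
tool_rot: [1.245, 1.186, -1.246]
contact_force: [0.6, 1.3, 0.1]
finger_gap: 0.002
```

Call:
{"fn": "arm_command", "kwargs": {
  "deltas": [0, 0, 0, 0, 0.0125, -0.0036, 0.1107, 0, 0, 0, 0, 0.0125, -0.0036, 0.1107, 0, 0, 0, 0, 0.0125, -0.0036, 0.1107, 0, 0, 0, 0, 0.0125, -0.0036, 0.1107, 0, 0, 0, 0, 0, 0, 0]
}}

```text
t: 23.55
ee_pos: [493.7, -270.0, 219.8]
tool_rot: [1.439, 0.815, -0.957]
contact_force: [0.5, 0.7, -0.2]
finger_gap: -0.001
```

```bash
cat >> h.py <<'E'
psi=-0.099; nz=R.from_euler("z",psi).apply([-0.435,0,0.900]); ry=R.from_euler("z",psi).apply([0,1,0])
tip=np.array([519.5,-273.1,107.]); Rp=np.c_[-nz,np.cross(-ry,-nz),-ry]
E
python3 - <<'E'
from h import *
s=status.get_state(); print(s["ee_pos"],s["contact_force"]); go(tip+30*nz,Rp)
E
```

```text
[ 493.71245767 -270.03330604  219.75709634] [ 0.48409189  0.68474548 -0.23415234]
shift(in start tool axes) [ 83.1 -24.8   0.4] rot [-0.0013  0.0019  0.0107]
```

Call:
{"fn": "arm_command", "kwargs": {
  "deltas": [0, 20, -10, 0, 0, 0, 0.01, 0, 25, -10, 0, 0, 0, 0, 0, 20, -5, 0, 0, 0, 0, 0, 12, 0, 0, 0, 0, 0, 0, 6, 0, 0, 0, 0, 0, 0, 0, 0, 0, 0, 0, 0]
}}

```text
t: 24.15
ee_pos: [510.3, -271.9, 136.7]
tool_rot: [1.44, 0.806, -0.946]
contact_force: [0.4, 0.2, 0.5]
finger_gap: 0.003
```

Run:
```python
from h import *
s=status.get_state(); print(s["ee_pos"],s["contact_force"]); go(tip,Rp)
snap("scene","pics/scene12.png");snap("top","pics/top12.png")
b=cv2.imread("pics/scene12.png")[215:325,225:345]; cv2.imwrite("pics/c8.png",cv2.resize(b,None,fx=5,fy=5,interpolation=2))
```

```text
[ 510.33968004 -271.94576705  136.66635475] [0.40664946 0.23229314 0.5185656 ]
shift(in start tool axes) [30.7 -4.6  0.2] rot [ 0.0019  0.002  -0.0016]
```

View pics/c8.png

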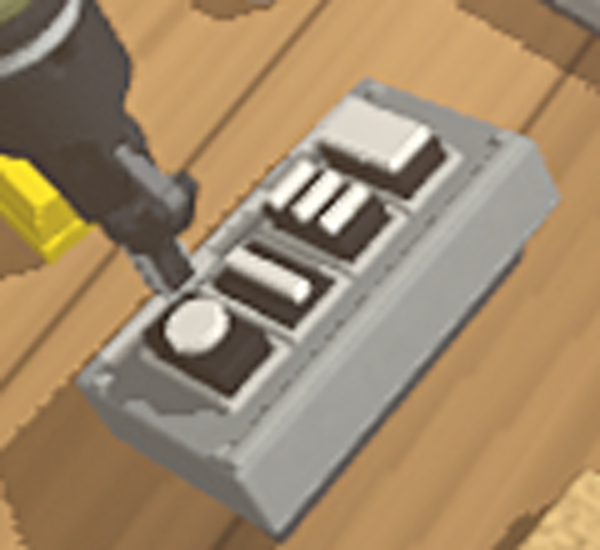

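The scene crop shows the closed fingertips at (180,285), above and up-slope of the disc key at (195,325) and clear of the other keys. The remaining shift agrees: 31 mm forward and −4.6 mm in tool y.

Call:
{"fn": "arm_command", "kwargs": {
  "deltas": [0, 8, -2, 0, 0, 0, 0, 0, 8, -2.5, 0, 0, 0, 0, 0, 5, 0, 0, 0, 0, 0, 0, 3, 0, 0, 0, 0, 0, 0, 2, 0, 0, 0, 0, 0, 0, 2, 0, 0, 0, 0, 0]
}}

```text
t: 24.85
ee_pos: [518.0, -272.8, 109.7]
tool_rot: [1.44, 0.804, -0.946]
contact_force: [-0.5, -0.1, 1.6]
finger_gap: -0.0
```

Call:
{"fn": "arm_command", "kwargs": {
  "deltas": [0, 2, 0, 0, 0, 0, 0, 0, 2, 0, 0, 0, 0, 0]
}}

```text
t: 25.05
ee_pos: [519.6, -273.0, 106.6]
tool_rot: [1.44, 0.805, -0.945]
contact_force: [-6.1, 1.7, 6.8]
finger_gap: -0.002
```

Call:
{"fn": "arm_command", "kwargs": {
  "deltas": [0, 2, 0, 0, 0, 0, 0, 0, 2, 0, 0, 0, 0, 0]
}}

```text
t: 25.25
ee_pos: [521.4, -273.1, 102.8]
tool_rot: [1.44, 0.805, -0.945]
contact_force: [-3.3, 1.6, 2.3]
finger_gap: 0.003
```

Call:
{"fn": "arm_command", "kwargs": {
  "deltas": [0, 2, 0, 0, 0, 0, 0, 0, 2, 0, 0, 0, 0, 0]
}}

```text
t: 25.45
ee_pos: [523.3, -273.4, 98.9]
tool_rot: [1.44, 0.804, -0.945]
contact_force: [-2.7, 0.8, 1.5]
finger_gap: 0.003
```

Call:
{"fn": "arm_command", "kwargs": {
  "deltas": [0, 2, 0, 0, 0, 0, 0, 0, 1.5, 0, 0, 0, 0, 0]
}}

```text
t: 25.65
ee_pos: [524.8, -273.6, 95.8]
tool_rot: [1.44, 0.804, -0.945]
contact_force: [-1.3, 1.4, 3.4]
finger_gap: 0.002
```

Call:
{"fn": "arm_command", "kwargs": {
  "deltas": [0, 1.5, 0, 0, 0, 0, 0]
}}

```text
t: 25.75
ee_pos: [525.4, -273.6, 94.8]
tool_rot: [1.44, 0.805, -0.945]
contact_force: [-13.8, 3.9, 16.5]
finger_gap: -0.003
```

Call:
{"fn": "arm_command", "kwargs": {
  "deltas": [0, 1, 0, 0, 0, 0, 0]
}}

```text
t: 25.85
ee_pos: [525.5, -273.6, 94.8]
tool_rot: [1.439, 0.807, -0.945]
contact_force: [-19.2, 6.3, 20.6]
finger_gap: -0.004
```

Call:
{"fn": "arm_command", "kwargs": {
  "deltas": [0, 1, 0, 0, 0, 0, 0]
}}

```text
t: 25.95
ee_pos: [525.7, -273.7, 94.7]
tool_rot: [1.439, 0.808, -0.945]
contact_force: [-27.0, 7.3, 28.4]
finger_gap: -0.004
```

That is at the stop; total force is about 39 N, so I back off straight away.

Call:
{"fn": "arm_command", "kwargs": {
  "deltas": [0, -4, 0, 0, 0, 0, 0, 0, -8, 0, 0, 0, 0, 0, 0, -20, 0, 0, 0, 0, 0, 0, -40, 0, 0, 0, 0, 0, 0, -40, -20, 0, 0, 0, 0, 0, -40, -30, 0, 0, 0, 0, 0, 0, -40, 0, 0, 0, 0, 0, 0, -40, 0, 0, 0, 0, 0, 0, 0, 0, 0, 0, 0]
}}

```text
t: 26.85
ee_pos: [340.0, -253.7, 168.2]
tool_rot: [1.443, 0.807, -0.95]
contact_force: [0.4, 0.2, -0.7]
finger_gap: -0.001
```

Run:
```python
from h import *
s=status.get_state(); print(s["ee_pos"],s["contact_force"])
snap("scene","pics/scene13.png");snap("top","pics/top13.png")
c,a,z=block("pics/top13.npz"); print(z); rep(c,a)
b=cv2.imread("pics/scene13.png")[215:325,235:345]; t=cv2.imread("pics/top13.png")[163:223,342:428]
b=cv2.resize(b,(400,400),interpolation=2); t=cv2.resize(t,(395,276),interpolation=2); t=cv2.copyMakeBorder(t,0,124,0,0,cv2.BORDER_CONSTANT)
cv2.imwrite("pics/c9.png",np.hstack([t,b]))
```

```text
[ 340.00376444 -253.74209159  168.15236399] [ 0.38837437  0.18298139 -0.73175583]
(70.27178955078125, 176.17654418945312)
c [537.3 105.6] yaw-bed -0.0004 near(x,gap) (-80.5, 0.2) far (99.5, 0.1)
```

View pics/c9.png

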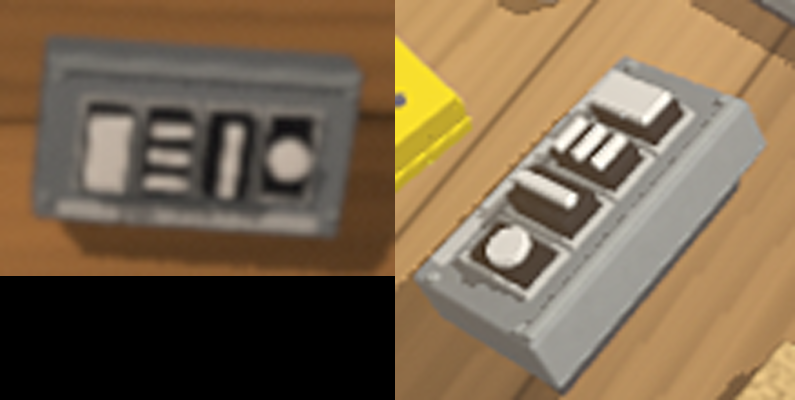

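The disc key now sits low, at (289,160) in the top view, and the rib key stands up, at (231,160). A last numeric check on the keys and bystanders, then I hand it in.

Run:
```python
from h import *
t=load("pics/top13.npz");s=load("pics/scene13.npz")
for nm,a,b in(("disc",(289,160),(508,248)),("rib",(230,160),(545,189))):
    a=(np.array(a)+.5)/4.6-.5+[342,163]; b=(np.array(b)-[395,0]+.5)/3.636-.5+[235,215]; A=[];B=[]
    for d,uv in((t,a),(s,b)):
        Rm=d["E"][:3,:3];c=-Rm.T@d["E"][:3,3];r=Rm.T@np.array([(uv[0]-d["cx"])/d["f"],(uv[1]-d["cy"])/d["f"],1]);r/=np.linalg.norm(r);M=np.eye(3)-np.outer(r,r);A.append(M);B.append(M@c)
    print(nm,np.linalg.solve(sum(A),sum(B)).round(1))
d=cv2.absdiff(t["img"],load("pics/top0.npz")["img"]).max(2); 
m=(d>40).astype(np.uint8); n,l,st,_=cv2.connectedComponentsWithStats(m); print([x[:5].tolist() for x in st[1:] if x[4]>15])
```

```text
disc [ 524.3 -273.8   94. ]
rib [ 523.6 -227.6  106.1]
[[262, 169, 23, 51, 1071], [284, 171, 30, 54, 1312], [400, 193, 8, 5, 22], [400, 200, 10, 8, 37], [357, 249, 147, 145, 8925], [80, 263, 30, 24, 249], [115, 267, 70, 123, 5165], [107, 294, 9, 57, 271], [208, 296, 69, 45, 889], [280, 303, 45, 33, 649], [185, 337, 45, 45, 845], [234, 343, 51, 50, 1283], [286, 342, 14, 20, 156], [341, 342, 18, 21, 130], [277, 350, 7, 6, 17], [182, 359, 9, 16, 72], [288, 363, 12, 10, 57], [389, 362, 18, 14, 107], [287, 374, 55, 26, 669], [269, 376, 30, 24, 186], [202, 386, 17, 14, 109], [218, 394, 11, 6, 33], [256, 395, 10, 5, 34]]
```

```bash
python3 -c "
from rig import workorder; print(workorder.sign_off())"
```

```text
the job is handed in; nothing more can be done
None
```

The block is walked up flush against the stop bar and the disc key is latched down. I handed the job in at about 27 s of the 64 s allowed.

**Block:**
- **First swing:** the far end went about 30 mm ahead, and the near end backed off about 7 mm. It took two pushes, the second a nudge of about 2 mm.
- **Second swing:** the near end then went 31 mm ahead by the outline fit, or 34 mm by the bolt holes, so the two measurements disagree by about 3 mm.
- **Final push:** the block squared up on the way and was pushed at its middle to about 26 N against the stop. The last fit shows gaps of 0.2 and 0.1 mm. The block spans −80 to +100 mm along the bar, inside its ±120 mm.

**Keys:**
- **Disc and rib:** the last pictures show the disc key down, its top at a height of 94 mm against 107 mm before. The rib key is up at 106 mm against 97 mm before. The other two keys look unchanged.
- **Press force:** the last step of the press peaked at about 38 N along the key's travel, or 39.9 N in total. That is closer to the 40 N limit than I wanted, so I backed off at once.

**Rest of the bench:** comparing first and last top pictures shows changes at the block, the disc key, and the arm with its shadow. One large changed patch, which I put down to the arm, takes in the yellow look-alike. I did not check that spot separately, but the arm never went near the look-alike and it looks undisturbed in the last crop.

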